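# Press a jar's snap cap home in the locking clamp

### The arm

A 6-joint arm with a two-finger parallel gripper is mounted at the origin on the work surface. World frame = base frame: x ahead of the robot, y to its left, z up, the work surface at z = 0. Lengths are in mm, angles in rad, forces in N, time in s.
With the tool pointing down it reaches from about 350 to 975 mm from the base axis. Payload 7.1 kg.
Tool frame: the origin (TCP) lies on the mounting face of the last link; the fingertips stand 182 mm ahead of it and the grasp point (between the pads) lies 163 mm ahead of it; z points along the fingers, y is the direction in which the jaws open and shut (so a half turn about z gives the same grasp; the last joint's range is limited). The gripper opens to 88 mm and grips with 3 to 60 N. Pads are 20 mm wide; open, the fingers measure 115 mm over their backs; the gripper's body (75 mm by 178 mm) begins 61 mm behind the grasp point.
Start: joints at [1.297, 0.423, 1.63, -0, 1.089, -0.019], TCP at [157.501, 604.814, 404.675] pointing down, gripper open.
Joint ranges: [-3, 3], [-0.9, 2.11], [0.09, 2.58], [-1.31, 4.45], [0.11, 2.69], [-2.54, 2.54]. Speed limits (rad/s): [2.39, 2.39, 3.01, 3.14, 3.14, 3.14].

### API

Orientations are given as a rotation vector (axis times angle).
In Python, from workcell import ctrl, optics, nets gives the robot as it stands.
- The arm moves only by the tool send_rows, never from a script. Its argument "rows" is a list of rows, each an object with "offset": the shift along the tool's x, y, z in m, a list of three; "twist": the turn, a rotation vector about the tool's x, y, z in degrees, a list of three. A call has exactly 5 rows; each row shifts and turns the pose as measured when the row begins, along the tool's axes as they then stand; what a row does not reach is not made up. A row lasts 1/12 s, in which the tool goes at most 41.7 mm and 7.16 degrees, less where a joint would pass 70% of its speed; a pose out of reach is approached as far as the arm can. A call is refused whole if a number of a shift passes 0.0417 or a number of a turn 7.16, either way. A call with a gripper value outside its range is refused whole. "gripper" is the finger opening in m, from 0 to 0.0878, set as the call begins (left out, the last holds). The fingers move at their own pace and stop on an object; the grip force is fixed at half the most. Time passes only in rows, so rows that do not move let the fingers close, or fill a call up. It gives the time, the measured TCP pose, the force and the opening at its end, in the units of the state.
- ctrl.get_obs(): the state, without advancing time (a new reading comes with each control period).
- optics.get_image(name): name is "scene" or "side" or "wrist"; returns (picture, depth): 480x640x3 uint8, blue, green, red; 480x640 float32, mm along the optical axis (not along the pixel's ray), 0 where there is no reading.
- optics.camera_info(name): a dict with "K" (3x3 intrinsics, pixels), "pose" (4x4, takes a point from camera to world coordinates). Camera axes: x right, y down, z forward; pixel columns grow to the right and rows downward; lengths in mm; the calibration is good to about 2 mm. A picture is of the moment at which its call begins: read the wrist's pose just before it. camera_info takes no time and is no camera call; for the wrist camera it gives the pose at the moment of the call.
- ctrl.close_job(): hands the job in, once; it reports no verdict.
Trained networks look in the newest picture that a camera, given by its name, has taken for a name from the list of things; names that differ only in an ending like _2 or _b are one class to them, and where a whole thing is asked for, a point or a joint stands for the part that bears it (a point fixed in the world has none). Each returns a list of dicts, best first, with "conf" (0 to 1); they miss things now and then, are a little off and sometimes report something else, mostly with a low value. They report only what shows in the picture. A call takes as long as a camera call. They do not tell look-alikes from the thing itself.
- nets.spot_in(camera, label): "extent" ([left, top, right, bottom] in pixels, round what is visible of it).
- nets.spot_point(camera, label): "position" ([column, row] in pixels: a listed point, or the origin of a listed thing).
The state is a dict: "t": time; "qpos": joint angles; "qvel": joint speeds; "joint_torque": joint torques, N m; "ee_pos": TCP position; "orientation": TCP orientation; "ft_force": force on the tool from outside, world axes, zero at the start; "moment": the same for the moment, N m; "width": finger opening in mm.
Only numpy, scipy, OpenCV 4.12 (cv2) and the standard library are available. Lean on these libraries where they do the work, as an engineer would, in place of code of your own. Each camera call takes 0.05 s, during which the arm holds its last target. There are 200 camera calls.

### The job

The cap of the amber jar standing alone on the bench is only resting loosely on it. Stand the jar in the middle of the clamp's anvil, push the blue handle down (by feel, without forcing it against its stop) until the clamp snaps over centre and stays locked on the cap by itself, then take your hand off the handle and lightly press the red release lever down so that the clamp springs open. Finally stand the sealed jar upright on the green spot in the white tray, and leave the two finished jars where they are.

Things in the scene. Friction and masses are not known exactly. Their poses are not given: they have to be found in the camera images.
- jar_mid (a point): Centre of the amber jar to be sealed, 31 mm above its underside; z is its axis. Jar 50 mm in diameter, 0.1 to 0.21 kg, glass straight-sided from 3 to 44 mm above its underside, paper band, ribbed white cap 44 mm in diameter whose top is 68 mm above the underside when loose, 62 mm when home. Grasp the glass, not the cap.
- cap (a joint): How far the cap has been pressed on, in m: 0 loose (standing 6 mm proud), 0.006 fully home. It takes about 9 N to move and stays where it is left.
- clamp: The locking clamp, bolted down. Origin on the bench under the jaw's hinge; +x points to the anvil, -x along the handle, +y to the red release lever. Two steel cheeks, 41 mm over both, 116 mm high, stand from x = -85 to +30 mm. Jaw hinge axis 85 mm up at x = 0, handle hinge axis 103.5 mm up at x = -61.5 mm. Open, the jaw stands upright over its hinge and nothing overhangs the anvil.
- anvil (a point): Centre of the top of the anvil, a plain aluminium disc 72 mm in diameter, 12 mm above the bench and 95 mm from the jaw hinge, on which the jar stands. The closed jaw's sprung rubber pad (28 mm in diameter) comes down here. Both y sides of it are free.
- handle: Clamp handle with blue grip; origin on its hinge axis, -x along it to the free end 160 mm away; 26 mm wide, 16 mm thick. Open it rises at 60 degrees. It turns down 1.04 rad to a hard stop at about level, plus a slack in its linkage that cannot be seen, anything from 0 to 0.36 rad (43 mm at the grip): feel for the stop. Dead centre is 0.035 rad before it. A push over 40 N damages it.
- handle_grip (a point): Point on the upper face of the blue grip, 120 mm from the handle's hinge and 11 mm above the line through it: a good place to push down. The push here is about 1 to 3 N at first, up to 8 N as the cap goes on, falls away at dead centre and rises steeply (some 3 N per mm) at the stop. Let go before dead centre, the handle springs up again.
- jaw (a joint): Angle of the clamp's jaw in rad: 0 fully open, about 1.52 closed on the jar. Near dead centre it hardly moves, so it does not tell whether the clamp has locked.
- release_pad (a point): Middle of the top of the red release lever's paddle, 36 x 36 mm, 68 mm above the bench, 91 mm to the +y side of the handle, at clamp x = -104.5 mm. Pressed down some 6 mm (a few N) it kicks the locked handle past centre and the clamp springs open, the handle swinging up; it bottoms at 21 mm and springs back when let go.
- release (a joint): Angle of the release lever in rad: 0 at rest, 0.40 pressed right down; it frees the clamp at about 0.1.
- tray: White tray fixed to the bench, 310 mm along its x by 100 mm along y, floor 4 mm thick, rim 10 mm high. Origin at the centre of its underside. It has three places 100 mm apart along its x: two hold finished jars and the third is the green spot.
- spot: Green disc 60 mm in diameter, 2 mm thick, lying in the tray in its free place; origin at the centre of its underside, its top 6 mm above the bench. The sealed jar is to stand on it.
- done1: A finished amber jar, 50 mm in diameter, 62 mm high, standing in the tray; origin at the centre of its underside. Leave it alone.
- done2: The other finished jar, alike. Leave it alone.
Mind the look-alikes: they are no part of the job. What is shaped like the part that bears jar_mid but purple or turquoise is not meant.

How it is judged:
By the outcome, as a careful person would: the job done as asked, in the order asked, and still so for the second after the job is handed in, with the robot touching nothing.
It also fails if it takes over 72 s, if anything falls off the work surface, if the arm or the gripper's body presses on something with over 40 N, if the wrist force passes 120 N, or if a joint passes its speed limit or range.

## Working session

There is one attempt and no reset: what is moved stays moved. The work goes in short steps, Python scripts to look and compute and a tool call to move; the robot and the scene stay as the last step left them, time stands still between calls to the robot, and variables do not carry over. Pictures are saved under pics/ and viewed, about 8 in all and at most 12, crops included, and the job is handed in when it is done.

Besides the shell and the picture viewer there is one more tool, called after ">>>" as name(argument=value, ...), one argument or row to a line, values as JSON. send_rows: Moves the arm, as the interface text tells. Its arguments: {"type":"object","properties":{"rows":{"type":"array"},"gripper":{"type":"number"}},"required":["rows"]}

```bash
ls; mkdir -p pics; cat > h.py <<'E'
import numpy as np,cv2
from scipy.spatial.transform import Rotation as R
from workcell import ctrl,optics,nets
def look(cam,labels=(),save=None):
    info=optics.camera_info(cam); im,d=optics.get_image(cam)
    if save: cv2.imwrite('pics/'+save,im)
    K=np.array(info['K']);P=np.array(info['pose'])
    return im,d,K,P
def w(d,K,P,u,v,z=None):
    r=np.linalg.inv(K)@[u,v,1.]
    if z is None:
        a=d[max(0,int(v)-2):int(v)+3,max(0,int(u)-2):int(u)+3];a=a[a>0]
        if len(a)==0:return None
        return P[:3,:3]@(r*np.median(a))+P[:3,3]
    q=P[:3,:3]@r
    return P[:3,3]+q*(z-P[2,3])/q[2]
def st():
    o=ctrl.get_obs();print('t',o['t'],'p',np.round(o['ee_pos'],1),'rv',np.round(o['orientation'],3),'f',np.round(o['ft_force'],1),'w',round(o['width'],1),'q',np.round(o['qpos'],2));return o
E
python3 - <<'E'
from h import *
np.set_printoptions(precision=1,suppress=True)
st()
for c in('scene','side'):
    im,d,K,P=look(c,save=c+'0.png'); print(c,P[:3,3])
    for l in['jar_mid','anvil','clamp','handle_grip','release_pad','spot','tray','done1']:
        for r in nets.spot_point(c,l)[:4]:
            u,v=r['position'];print(l,round(r['conf'],2),np.round([u,v]),w(d,K,P,u,v))
E
```

```text
pics
t 0.0 p [157.4 604.6 403.9] rv [-0.4 -3.1  0. ] f [ 0.3 -0.2  1. ] w 88.0 q [ 1.3  0.4  1.6  0.   1.1 -0. ]
scene [972.4 262.9 665.2]
jar_mid 0.96 [263. 284.] [605.3 -79.5  66.2]
jar_mid 0.75 [261. 249.] [ 527.8 -145.    50.5]
jar_mid 0.68 [285. 217.] [ 431.4 -158.3   53.8]
jar_mid 0.61 [315. 236.] [441.8 -77.1  51.4]
anvil 0.85 [335. 294.] [516.   17.8  12.6]
clamp 0.63 [379. 321.] [534.6 116.6  27.9]
clamp 0.22 [336. 292.] [512.4  16.7  12.8]
handle_grip 0.71 [471. 268.] [516.1 225.2 215. ]
handle_grip 0.24 [211. 229.] [ 529.9 -278.2   34.3]
release_pad 0.8 [416. 372.] [613.8 213.6  69.3]
release_pad 0.21 [471. 267.] [512.7 224.3 214. ]
spot 0.64 [244. 207.] [ 413.6 -290.3    5.9]
tray 0.62 [217. 233.] [ 522.4 -269.4   21.9]
done1 0.84 [182. 261.] [ 624.2 -266.    27.8]
done1 0.71 [212. 227.] [ 528.9 -275.3   39.9]
side [ 410.4 -767.8  928.2]
jar_mid 0.81 [364. 300.] [ 583.3 -111.1   52.1]
jar_mid 0.59 [334. 327.] [ 509.9 -181.8   62.6]
jar_mid 0.59 [284. 299.] [ 414.4 -102.1   62.9]
jar_mid 0.58 [284. 337.] [ 409.9 -192.3   60. ]
anvil 0.95 [323. 272.] [509.9  10.4   9.5]
anvil 0.51 [314. 148.] [508.6 220.7 209.1]
anvil 0.32 [344. 398.] [ 511.4 -321.9   39.1]
clamp 0.63 [316. 245.] [500.1  82.2  25.6]
handle_grip 0.64 [318. 146.] [519.7 221.4 211.9]
release_pad 0.73 [354. 197.] [609.5 200.5  66.4]
spot 0.67 [291. 400.] [ 415.1 -299.5    4.5]
tray 0.89 [341. 395.] [ 506.7 -319.7   47.7]
done1 0.91 [392. 387.] [ 603.7 -313.2   46.7]
done1 0.63 [342. 395.] [ 508.9 -320.1   45.8]
done1 0.57 [289. 400.] [ 411.2 -298.2    4.8]
done1 0.54 [339. 397.] [ 503.8 -319.9   40.8]
```

```bash
python3 - <<'E'
import cv2
a=cv2.imread('pics/scene0.png')[170:420,150:520];b=cv2.imread('pics/side0.png')[110:430,220:460]
a=cv2.resize(a,None,fx=2.1,fy=2.1);b=cv2.resize(b,None,fx=1.8,fy=1.8)
cv2.imwrite('pics/a1.png',a);cv2.imwrite('pics/b1.png',b)
E
```

```text
(no output)
```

View pics/a1.png

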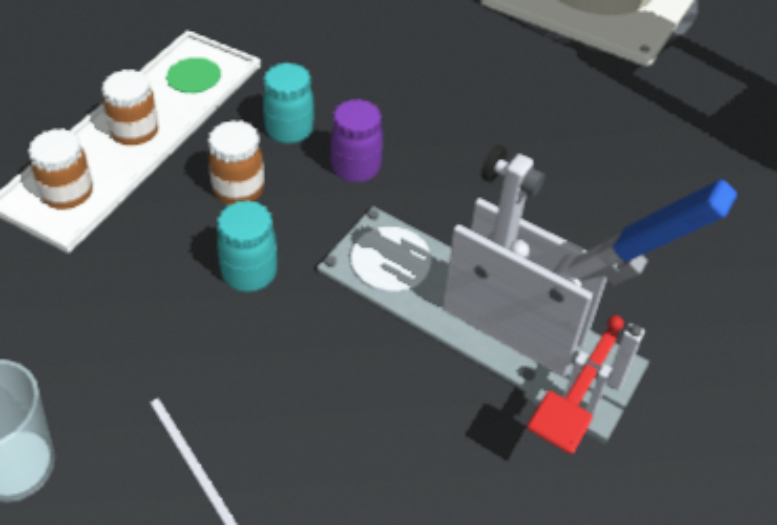

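View pics/b1.png

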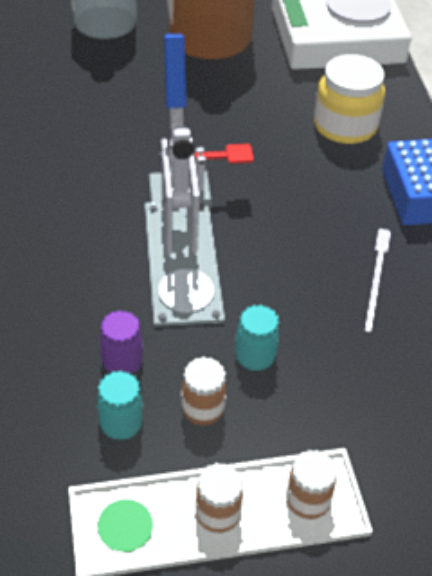

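Scene view: the target is the amber/white jar at crop (236,160), i.e. scene px (262,247). Turquoise jars and a purple one are around it, two finished jars and the green spot sit in the tray, the clamp is open, and the red paddle is on the world +x side. Next I refine positions from the depth clouds.

```bash
cat > m.py <<'E'
from h import *
np.set_printoptions(precision=1,suppress=True)
def cloud(c):
    im,d,K,P=look(c)
    v,u=np.nonzero(d>0);z=d[v,u]
    X=(np.linalg.inv(K)@np.c_[u,v,np.ones(len(u))].T*z).T@P[:3,:3].T+P[:3,3]
    return X,cv2.cvtColor(im,cv2.COLOR_BGR2HSV)[v,u].astype(int),im[v,u].astype(int)
def rep(n,X):
    if len(X)<5: print(n,len(X));return
    lo,hi=np.percentile(X,[2,98],axis=0);print(n,len(X),'med',np.median(X,0),'lo',lo,'hi',hi,'mid',(lo+hi)/2)
E
cat > m1.py <<'E'
from m import *
for c in('scene','side'):
    X,H,B=cloud(c);x,y,z=X.T;h,s,v=H.T
    white=(s<70)&(v>120)
    near=lambda a,b,r:np.hypot(x-a,y-b)<r
    print(c)
    rep('cap',X[white&near(518,-168,45)&(z>64)&(z<74)])
    rep('anvil',X[(v>150)&(s<60)&near(512,14,55)&(z>6)&(z<18)])
    rep('spot',X[(h>45)&(h<75)&(s>100)&near(414,-295,60)&(z<14)])
    rep('pad',X[((h<8)|(h>172))&(s>120)&near(612,207,40)&(z>60)&(z<76)])
    rep('blue',X[(h>105)&(h<125)&(s>130)&near(515,220,80)&(z>120)])
    for n,a,b in(('d1',610,-290),('d2',513,-297)):rep(n,X[white&near(a,b,50)&(z>57)&(z<68)])
    rep('turq+purple tops',X[(s>80)&(h>80)&(h<100)&(z>62)&(z<75)&near(600,-95,60)])
    rep('t2',X[(s>80)&(h>80)&(h<100)&(z>62)&(z<75)&near(420,-180,60)])
    rep('cheeks',X[(z>112)&(z<119)&near(513,130,75)])
E
python3 m1.py
```

```text
scene
cap 315 med [ 513.9 -155.    68.8] lo [ 492.1 -176.3   64.7] hi [ 532.9 -135.7   70.9] mid [ 512.5 -156.    67.8]
anvil 1156 med [528.6  12.5  10.6] lo [470.7 -29.7   6.8] hi [554.8  55.8  15. ] mid [512.7  13.   10.9]
spot 326 med [ 412.9 -296.9    6.9] lo [ 385.5 -323.2    4.2] hi [ 438.8 -272.8    9.5] mid [ 412.2 -298.     6.8]
pad 605 med [608.1 213.5  69.3] lo [576.5 196.1  66.2] hi [626.  229.9  71.8] mid [601.2 213.   69. ]
blue 935 med [528.5 230.  215.9] lo [509.5 200.6 168.3] hi [531.5 254.2 246.4] mid [520.5 227.4 207.4]
d1 342 med [ 613.5 -282.4   66.3] lo [ 591.  -304.7   57.6] hi [ 631.5 -264.8   67.9] mid [ 611.2 -284.8   62.8]
d2 277 med [ 514.1 -287.8   66.2] lo [ 491.4 -310.7   57.7] hi [ 532.2 -270.    67.8] mid [ 511.8 -290.4   62.7]
turq+purple tops 420 med [587.7 -84.2  68.7] lo [ 566.3 -105.6   63.1] hi [607.1 -65.1  71.1] mid [586.7 -85.4  67.1]
t2 277 med [ 417.8 -164.3   68.6] lo [ 395.7 -185.2   62.6] hi [ 436.6 -144.7   70.8] mid [ 416.1 -165.    66.7]
cheeks 683 med [528.4 144.9 116. ] lo [495.3  84.8 112.2] hi [536.6 191.9 118.7] mid [515.9 138.4 
[... 411 characters left out ...]
24.   69.8] mid [599.8 207.5  66.2]
blue 426 med [516.3 218.  206.5] lo [504.5 194.6 167.7] hi [528.5 240.9 243.4] mid [516.5 217.7 205.5]
d1 431 med [ 610.4 -292.9   64.5] lo [ 590.2 -311.9   58.2] hi [ 631.4 -270.9   67.4] mid [ 610.8 -291.4   62.8]
d2 433 med [ 511.5 -298.7   64.7] lo [ 491.2 -318.1   58.9] hi [ 531.8 -277.3   67.4] mid [ 511.5 -297.7   63.2]
turq+purple tops 287 med [585.4 -92.3  66.5] lo [ 565.9 -111.9   62.5] hi [605.8 -70.8  69.8] mid [585.9 -91.3  66.2]
t2 342 med [ 415.8 -172.2   66.6] lo [ 395.4 -191.8   63. ] hi [ 435.2 -151.4   69.7] mid [ 415.3 -171.6   66.4]
cheeks 177 med [501.9 118.5 114.8] lo [494.   78.7 112.2] hi [534.9 185.3 118.1] mid [514.4 132.  115.1]
```

>>> send_rows(
  rows=[
    {"offset": [0,0,0],"twist": [0,0,7]},
    {"offset": [0,0,0],"twist": [0,0,7]},
    {"offset": [0,0,0],"twist": [0,0,7]},
    {"offset": [0,0,0],"twist": [0,0,7]},
    {"offset": [0,0,0],"twist": [0,0,7]},
  ],
  gripper=0.0878,
)

```text
t: 1.42
ee_pos: [157.5, 604.8, 404.7]
orientation: [1.338, 2.843, -0.0]
ft_force: [0.4, -0.6, -0.1]
width: 87.9
```

>>> send_rows(
  rows=[
    {"offset": [0,0,0],"twist": [0,0,7]},
    {"offset": [0,0,0],"twist": [0,0,7]},
    {"offset": [0,0,0],"twist": [0,0,7]},
    {"offset": [0,0,0],"twist": [0,0,7]},
    {"offset": [0,0,0],"twist": [0,0,7]},
  ],
)

```text
t: 1.83
ee_pos: [157.4, 604.8, 404.7]
orientation: [2.147, 2.294, -0.0]
ft_force: [0.0, 0.1, -0.1]
width: 87.8
```

>>> send_rows(
  rows=[
    {"offset": [0,0,0],"twist": [0,0,5.2]},
    {"offset": [-0.036,0.018,0],"twist": [0,0,0]},
    {"offset": [-0.036,0.018,0],"twist": [0,0,0]},
    {"offset": [-0.036,0.018,0],"twist": [0,0,0]},
    {"offset": [-0.036,0.018,0],"twist": [0,0,0]},
  ],
)

```text
t: 2.25
ee_pos: [223.6, 459.9, 403.8]
orientation: [-2.252, -2.186, -0.007]
ft_force: [1.0, 0.4, 1.5]
width: 87.9
```

>>> send_rows(
  rows=[
    {"offset": [-0.036,0.018,0],"twist": [0,0,0]},
    {"offset": [-0.036,0.018,0],"twist": [0,0,0]},
    {"offset": [-0.036,0.018,0],"twist": [0,0,0]},
    {"offset": [-0.036,0.018,0],"twist": [0,0,0]},
    {"offset": [-0.036,0.018,0],"twist": [0,0,0]},
  ],
)

```text
t: 2.67
ee_pos: [309.3, 269.7, 403.6]
orientation: [-2.248, -2.19, -0.011]
ft_force: [1.1, 0.3, 0.2]
width: 88.1
```

>>> send_rows(
  rows=[
    {"offset": [-0.036,0.018,0],"twist": [0,0,0]},
    {"offset": [-0.036,0.018,0],"twist": [0,0,0]},
    {"offset": [-0.036,0.018,0],"twist": [0,0,0]},
    {"offset": [-0.036,0.018,0],"twist": [0,0,0]},
    {"offset": [-0.036,0.018,0],"twist": [0,0,0]},
  ],
)

```text
t: 3.08
ee_pos: [395.4, 79.7, 404.4]
orientation: [-2.247, -2.194, -0.019]
ft_force: [-0.1, 0.2, -0.5]
width: 87.9
```

```bash
cat > m2.py <<'E'
from m import *
import sys
st()
X,H,B=cloud('wrist');x,y,z=X.T;h,s,v=H.T
white=(s<70)&(v>120)
near=lambda a,b,r:np.hypot(x-a,y-b)<r
cv2.imwrite('pics/'+sys.argv[1],optics.get_image('wrist')[0])
rep('all',X)
rep('cap',X[white&near(512,-159,45)&(z>64)&(z<74)])
rep('anvil',X[(v>150)&(s<60)&near(512,12,45)&(z>10)&(z<16)])
rep('spot',X[(h>45)&(h<75)&(s>100)&near(412,-300,60)&(z<14)])
rep('d2',X[white&near(512,-294,45)&(z>57)&(z<68)])
E
python3 m2.py w0.png
```

```text
t 3.0833 p [395.4  79.7 404.4] rv [-2.2 -2.2 -0. ] f [-0.1  0.2 -0.5] w 87.9 q [0.2 0.1 2.1 0.  0.9 0.2]
all 305932 med [390.8 103.9   0.9] lo [ 105.6 -224.2   -1.3] hi [681.8 246.7 326.8] mid [393.7  11.2 162.7]
cap 1381 med [ 509.1 -158.5   68.2] lo [ 489.2 -179.8   64.9] hi [ 529.6 -139.9   69.6] mid [ 509.4 -159.9   67.3]
anvil 3249 med [509.3  17.4  12.2] lo [476.7 -12.7  10.6] hi [541.7  44.8  13.7] mid [509.2  16.1  12.2]
spot 0
d2 0
```

>>> send_rows(
  rows=[
    {"offset": [-0.034,0.017,0.01],"twist": [0,0,0]},
    {"offset": [-0.034,0.017,0.01],"twist": [0,0,0]},
    {"offset": [-0.034,0.017,0.01],"twist": [0,0,0]},
    {"offset": [-0.034,0.017,0.01],"twist": [0,0,0]},
    {"offset": [-0.034,0.017,0.01],"twist": [0,0,0]},
  ],
)

```text
t: 3.6
ee_pos: [478.0, -94.6, 355.6]
orientation: [2.247, 2.19, 0.03]
ft_force: [0.5, 0.5, 0.3]
width: 87.9
```

>>> send_rows(
  rows=[
    {"offset": [-0.034,0.017,0.01],"twist": [0,0,0]},
    {"offset": [-0.034,0.017,0.01],"twist": [0,0,0]},
    {"offset": [0,0,0],"twist": [0,0,0]},
    {"offset": [0,0,0],"twist": [0,0,0]},
    {"offset": [0,0,0],"twist": [0,0,0]},
  ],
)

```text
t: 4.02
ee_pos: [514.5, -170.3, 332.0]
orientation: [2.252, 2.185, 0.03]
ft_force: [-0.3, 0.0, 0.5]
width: 87.8
```

```bash
python3 m2.py w1.png
```

```text
t 4.0167 p [ 514.5 -170.3  332. ] rv [2.3 2.2 0. ] f [-0.3  0.   0.5] w 87.8 q [-0.3  0.4  1.9  0.   0.9 -0.3]
all 305998 med [ 512.8 -144.7    0.7] lo [ 279.  -407.7   -1.3] hi [751.2 -19.1 254.6] mid [ 515.1 -213.4  126.7]
cap 3626 med [ 510.6 -159.9   68. ] lo [ 490.9 -180.2   66.2] hi [ 530.3 -140.6   69.4] mid [ 510.6 -160.4   67.8]
anvil 560 med [510.2 -18.4  11.9] lo [491.5 -22.4  10.4] hi [528.9 -15.4  13.5] mid [510.2 -18.9  12. ]
spot 1045 med [ 424.4 -298.6    6.2] lo [ 406.9 -312.1    4.8] hi [ 438.3 -277.8    7.6] mid [ 422.6 -294.9    6.2]
d2 435 med [ 509.6 -310.8   65.8] lo [ 495.6 -317.    57.3] hi [ 524.3 -273.4   67.2] mid [ 509.9 -295.2   62.2]
```

View pics/w1.png

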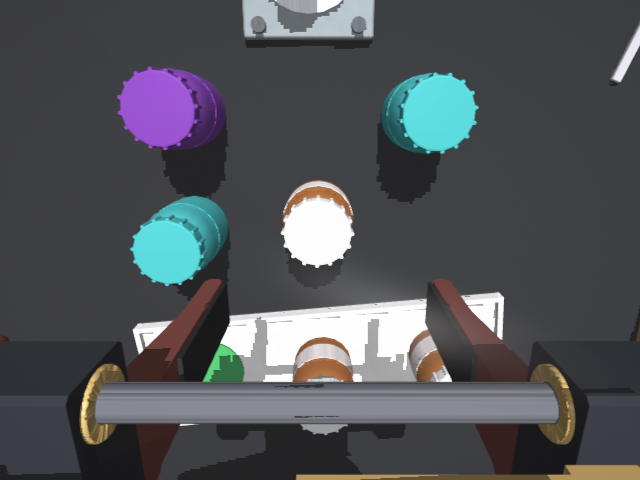

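```bash
cat > plan.py <<'E'
# target tip/grasp in world; prints tool-frame offset and twist
from h import *
import sys
def plan(g,L=163,yaw=88.6):
    o=st();r=R.from_rotvec(o['orientation']);p=np.array(o['ee_pos'])
    print('grasp now',np.round(p+r.apply([0,0,L]),1),'axis z',np.round(r.apply([0,0,1]),3))
    c,s=np.cos(np.radians(yaw)),np.sin(np.radians(yaw))
    T=R.from_matrix(np.array([[c,s,0],[s,-c,0],[0,0,-1]]))
    tcp=np.array(g)-T.apply([0,0,L])
    print('offset(cur frame) mm',np.round(r.inv().apply(tcp-p),1),'in target frame',np.round(T.inv().apply(tcp-p),1),'twist deg',np.round((r.inv()*T).as_rotvec(degrees=True),2))
if __name__=='__main__':
    a=list(map(float,sys.argv[1:]));plan(a[:3],*a[3:])
E
python3 plan.py 510.6 -160.4 28
```

```text
t 4.1167 p [ 514.2 -169.4  332.4] rv [2.25  2.187 0.03 ] f [-1.2  0.5 -0. ] w 87.9 q [-0.34  0.4   1.87  0.02  0.86 -0.33]
grasp now [ 516.8 -167.7  169.4] axis z [ 0.016  0.011 -1.   ]
offset(cur frame) mm [  7.3  -6.1 141.4] in target frame [  8.9  -3.8 141.4] twist deg [ 0.92 -0.63 -0.23]
```

>>> send_rows(
  rows=[
    {"offset": [0.009,-0.004,0],"twist": [0.9,-0.6,-0.2]},
    {"offset": [0,0,0.03],"twist": [0,0,0]},
    {"offset": [0,0,0.03],"twist": [0,0,0]},
    {"offset": [0,0,0],"twist": [0,0,0]},
    {"offset": [0,0,0],"twist": [0,0,0]},
  ],
)

```text
t: 4.53
ee_pos: [510.2, -153.6, 275.9]
orientation: [2.236, 2.199, 0.005]
ft_force: [1.2, -0.3, 0.5]
width: 87.8
```

```bash
python3 plan.py 510.6 -160.4 28
```

```text
t 4.5333 p [ 510.2 -153.6  275.9] rv [2.236 2.199 0.005] f [ 1.2 -0.3  0.5] w 87.8 q [-0.31  0.48  1.92  0.    0.74 -0.3 ]
grasp now [ 511.2 -153.8  112.9] axis z [ 0.006 -0.001 -1.   ]
offset(cur frame) mm [-6.7  0.  84.9] in target frame [-6.8  0.6 84.9] twist deg [0.34 0.07 0.44]
```

>>> send_rows(
  rows=[
    {"offset": [-0.0067,0,0.015],"twist": [0.3,0.1,0.4]},
    {"offset": [0,0,0.02],"twist": [0,0,0]},
    {"offset": [0,0,0.02],"twist": [0,0,0]},
    {"offset": [0,0,0],"twist": [0,0,0]},
    {"offset": [0,0,0],"twist": [0,0,0]},
  ],
)

```text
t: 4.95
ee_pos: [512.7, -157.8, 228.1]
orientation: [2.237, 2.195, 0.008]
ft_force: [-0.0, -0.0, 0.3]
width: 87.9
```

```bash
python3 plan.py 510.6 -160.4 28
```

```text
t 4.95 p [ 512.7 -157.8  228.1] rv [2.237 2.195 0.008] f [-0.  -0.   0.3] w 87.9 q [-0.32  0.57  1.92  0.    0.64 -0.3 ]
grasp now [ 514.2 -158.1   65.1] axis z [ 0.009 -0.002 -1.   ]
offset(cur frame) mm [-2.6 -2.4 37.1] in target frame [-2.7 -2.1 37.1] twist deg [0.52 0.1  0.31]
```

>>> send_rows(
  rows=[
    {"offset": [-0.0026,-0.0035,0.01],"twist": [0.5,0.1,0.3]},
    {"offset": [0,0,0.014],"twist": [0,0,0]},
    {"offset": [0,0,0.014],"twist": [0,0,0]},
    {"offset": [0,0,0],"twist": [0,0,0]},
    {"offset": [0,0,0],"twist": [0,0,0]},
  ],
)

```text
t: 5.37
ee_pos: [511.3, -160.8, 195.6]
orientation: [2.242, 2.189, 0.006]
ft_force: [-0.9, -0.5, -0.3]
width: 87.5
```

>>> send_rows(
  rows=[
    {"offset": [0,0,0],"twist": [0,0,0]},
    {"offset": [0,0,0],"twist": [0,0,0]},
    {"offset": [0,0,0],"twist": [0,0,0]},
    {"offset": [0,0,0],"twist": [0,0,0]},
    {"offset": [0,0,0],"twist": [0,0,0]},
  ],
  gripper=0.03,
)

```text
t: 5.78
ee_pos: [512.2, -161.3, 199.3]
orientation: [2.24, 2.186, 0.009]
ft_force: [-0.1, 0.3, 0.4]
width: 57.9
```

>>> send_rows(
  rows=[
    {"offset": [0,0,0],"twist": [0,0,0]},
    {"offset": [0,0,0],"twist": [0,0,0]},
    {"offset": [0,0,0],"twist": [0,0,0]},
    {"offset": [0,0,0],"twist": [0,0,0]},
    {"offset": [0,0,0],"twist": [0,0,0]},
  ],
)

```text
t: 6.2
ee_pos: [512.1, -161.2, 199.6]
orientation: [2.24, 2.186, 0.009]
ft_force: [-0.2, 0.9, 0.3]
width: 49.2
```

```bash
python3 plan.py 510.6 -160.4 28
```

```text
t 6.2 p [ 512.1 -161.2  199.6] rv [2.24  2.186 0.009] f [-0.2  0.9  0.3] w 49.2 q [-0.33  0.62  1.93 -0.    0.59 -0.3 ]
grasp now [ 514.1 -161.9   36.6] axis z [ 0.012 -0.004 -1.   ]
offset(cur frame) mm [ 0.8 -1.6  8.6] in target frame [ 0.8 -1.5  8.6] twist deg [0.71 0.23 0.02]
```

>>> send_rows(
  rows=[
    {"offset": [0,0,-0.005],"twist": [0,0,0]},
    {"offset": [0,0,-0.02],"twist": [0,0,0]},
    {"offset": [0,0,-0.03],"twist": [0,0,0]},
    {"offset": [0,0,-0.03],"twist": [0,0,0]},
    {"offset": [0,0,-0.02],"twist": [0,0,0]},
  ],
)

```text
t: 6.62
ee_pos: [508.7, -160.1, 303.5]
orientation: [-2.248, -2.194, 0.001]
ft_force: [0.1, 0.3, -1.6]
width: 49.5
```

>>> send_rows(
  rows=[
    {"offset": [0.015,0,0],"twist": [0,0,0]},
    {"offset": [0.03,0,0],"twist": [0,0,0]},
    {"offset": [0.03,0,0],"twist": [0,0,0]},
    {"offset": [0.015,0,0],"twist": [0,0,0]},
    {"offset": [0,0,0],"twist": [0,0,0]},
  ],
)

```text
t: 7.03
ee_pos: [512.3, -68.7, 311.4]
orientation: [2.245, 2.182, 0.01]
ft_force: [-0.4, 0.4, -1.2]
width: 49.2
```

```bash
cat > m3.py <<'E'
from m import *
st()
X,H,B=cloud('wrist');x,y,z=X.T;h,s,v=H.T
cv2.imwrite('pics/w2.png',optics.get_image('wrist')[0])
near=lambda a,b,r:np.hypot(x-a,y-b)<r
n=near(510,13,50);rep('anvil z>10.2',X[n&(z>9.5)&(z<15)])
rep('cheek',X[near(512,110,90)&(z>110)&(z<120)])
for a in(60,80,100,120,140):
  rep('ch%d'%a,X[(abs(y-a)<6)&(abs(x-512)<50)&(z>110)&(z<120)])
E
python3 m3.py
```

```text
t 7.0333 p [512.3 -68.7 311.4] rv [2.2 2.2 0. ] f [-0.4  0.4 -1.2] w 49.2 q [-0.2  0.4  1.9 -0.   0.8 -0.1]
anvil z>10.2 9696 med [510.   13.9  12. ] lo [477.8 -19.7  10.2] hi [542.5  45.1  13.5] mid [510.2  12.7  11.8]
cheek 0
ch60 0
ch80 0
ch100 0
ch120 0
ch140 0
```

View pics/w2.png

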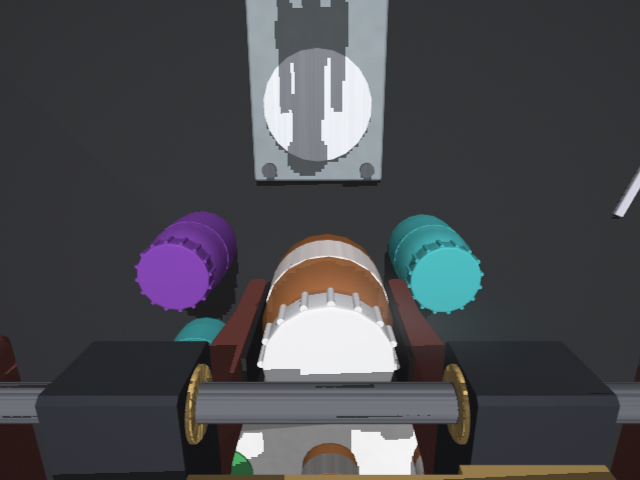

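```bash
python3 plan.py 510.2 11.5 53
```

```text
t 7.1333 p [512.5 -70.5 311.3] rv [2.245 2.181 0.009] f [ 0.1 -0.9 -2.2] w 49.2 q [-0.16  0.4   1.94 -0.    0.79 -0.13]
grasp now [514.4 -71.1 148.3] axis z [ 0.012 -0.004 -1.   ]
offset(cur frame) mm [82.2 -5.8 94.9] in target frame [81.9 -4.3 95.3] twist deg [ 0.69  0.21 -0.25]
```

>>> send_rows(
  rows=[
    {"offset": [0.02,-0.0015,0],"twist": [0,0,0]},
    {"offset": [0.028,-0.003,0],"twist": [0,0,0]},
    {"offset": [0.022,-0.002,0],"twist": [0,0,0]},
    {"offset": [0.012,0,0.01],"twist": [0,0,0]},
    {"offset": [0,0,0.02],"twist": [0,0,0]},
  ],
)

```text
t: 7.55
ee_pos: [510.9, 9.0, 283.4]
orientation: [2.248, 2.17, 0.016]
ft_force: [0.4, 0.0, -1.4]
width: 49.2
```

>>> send_rows(
  rows=[
    {"offset": [0,0,0.02],"twist": [0,0,0]},
    {"offset": [0,0,0.015],"twist": [0,0,0]},
    {"offset": [0,0,0],"twist": [0,0,0]},
    {"offset": [0,0,0],"twist": [0,0,0]},
    {"offset": [0,0,0],"twist": [0,0,0]},
  ],
)

```text
t: 7.97
ee_pos: [511.5, 5.4, 244.8]
orientation: [2.252, 2.169, 0.01]
ft_force: [0.2, 0.2, -1.9]
width: 49.4
```

```bash
python3 plan.py 510.2 11.5 53
```

```text
t 7.9667 p [511.5   5.4 244.8] rv [2.252 2.169 0.01 ] f [ 0.2  0.2 -1.9] w 49.4 q [-0.01  0.51  1.98 -0.01  0.64  0.03]
grasp now [513.9   4.4  81.8] axis z [ 0.015 -0.006 -1.   ]
offset(cur frame) mm [ 6.2 -1.9 28.7] in target frame [ 6.1 -1.4 28.8] twist deg [ 0.85  0.33 -0.75]
```

>>> send_rows(
  rows=[
    {"offset": [0.007,-0.004,0.005],"twist": [0,0,0]},
    {"offset": [0,0,0.012],"twist": [0,0,0]},
    {"offset": [0,0,0.01],"twist": [0,0,0]},
    {"offset": [0,0,0],"twist": [0,0,0]},
    {"offset": [0,0,0],"twist": [0,0,0]},
  ],
)

```text
t: 8.38
ee_pos: [509.0, 12.0, 217.8]
orientation: [2.251, 2.165, 0.015]
ft_force: [-0.2, -0.9, -1.2]
width: 49.3
```

```bash
python3 plan.py 510.2 11.5 49
```

```text
t 8.3833 p [509.   12.  217.8] rv [2.251 2.165 0.015] f [-0.2 -0.9 -1.2] w 49.3 q [ 0.    0.56  1.99 -0.01  0.58  0.05]
grasp now [512.3  10.9  54.8] axis z [ 0.02  -0.006 -1.   ]
offset(cur frame) mm [-0.4  1.1  5.8] in target frame [-0.5  1.2  5.8] twist deg [ 1.15  0.33 -0.84]
```

>>> send_rows(
  rows=[
    {"offset": [0.0005,-0.0004,0.002],"twist": [0.6,0,0]},
    {"offset": [0,0,0.002],"twist": [0,0,0]},
    {"offset": [0,0,0.002],"twist": [0,0,0]},
    {"offset": [0,0,0.001],"twist": [0,0,0]},
    {"offset": [0,0,0.001],"twist": [0,0,0]},
  ],
)

```text
t: 8.8
ee_pos: [508.9, 12.6, 211.4]
orientation: [2.257, 2.171, 0.002]
ft_force: [-4.9, 0.3, 15.6]
width: 49.3
```

```bash
python3 plan.py 510.2 11.5 49
```

```text
t 8.8 p [508.9  12.6 211.4] rv [2.257e+00 2.171e+00 2.000e-03] f [-4.9  0.3 15.6] w 49.3 q [ 0.    0.57  1.98 -0.01  0.58  0.05]
grasp now [510.2  11.6  48.4] axis z [ 0.008 -0.006 -1.   ]
offset(cur frame) mm [-1.1  1.3 -0.5] in target frame [-1.1  1.3 -0.6] twist deg [ 0.47  0.34 -0.8 ]
```

>>> send_rows(
  rows=[
    {"offset": [0,0,0],"twist": [0,0,0]},
    {"offset": [0,0,0],"twist": [0,0,0]},
    {"offset": [0,0,0],"twist": [0,0,0]},
    {"offset": [0,0,0],"twist": [0,0,0]},
    {"offset": [0,0,0],"twist": [0,0,0]},
  ],
  gripper=0.085,
)

```text
t: 9.22
ee_pos: [509.7, 12.6, 212.7]
orientation: [2.255, 2.17, 0.006]
ft_force: [0.6, -0.7, -0.5]
width: 78.9
```

>>> send_rows(
  rows=[
    {"offset": [0,0,0],"twist": [0,0,0]},
    {"offset": [0,0,-0.02],"twist": [0,0,0]},
    {"offset": [0,0,-0.04],"twist": [0,0,0]},
    {"offset": [0,0,-0.04],"twist": [0,0,0]},
    {"offset": [0,0,-0.04],"twist": [0,0,0]},
  ],
)

```text
t: 9.63
ee_pos: [505.7, 13.4, 348.2]
orientation: [-2.263, -2.177, 0.016]
ft_force: [0.3, 0.1, -0.4]
width: 84.8
```

>>> send_rows(
  rows=[
    {"offset": [0,0,-0.04],"twist": [0,0,0]},
    {"offset": [0,0,-0.04],"twist": [0,0,0]},
    {"offset": [0,0,-0.03],"twist": [0,0,0]},
    {"offset": [0,0,0],"twist": [0,0,0]},
    {"offset": [0,0,0],"twist": [0,0,0]},
  ],
  gripper=0.0,
)

```text
t: 10.05
ee_pos: [506.6, 14.2, 472.4]
orientation: [2.258, 2.173, -0.001]
ft_force: [-0.2, 0.4, -0.6]
width: 55.3
```

```bash
cat > m4.py <<'E'
from m import *
st()
for c in('wrist','scene','side'):
    X,H,B=cloud(c);x,y,z=X.T;h,s,v=H.T
    near=lambda a,b,r:np.hypot(x-a,y-b)<r
    print(c)
    rep('cap',X[(s<70)&(v>110)&near(511,13,35)&(z>77)&(z<86)])
    rep('blue',X[(h>105)&(h<125)&(s>130)&near(515,220,80)&(z>150)])
    rep('pad',X[((h<8)|(h>172))&(s>120)&near(610,210,40)&(z>62)&(z<74)])
    rep('paddle y+-18',X[((h<8)|(h>172))&(s>120)&near(610,210,40)&(z>62)&(z<74)&(x>596)])
E
python3 m4.py
```

```text
t 10.05 p [506.6  14.2 472.4] rv [ 2.3  2.2 -0. ] f [-0.2  0.4 -0.6] w 55.3 q [ 0.   0.2  1.8 -0.   1.1  0.1]
wrist
cap 1665 med [508.2  13.1  80.1] lo [488.6  -6.8  78.1] hi [527.8  32.5  81.6] mid [508.2  12.8  79.9]
blue 0
pad 0
paddle y+-18 0
scene
cap 388 med [511.6  17.5  80.9] lo [490.3  -3.   77.6] hi [530.6  36.9  82.9] mid [510.4  17.   80.3]
blue 937 med [528.6 229.9 215.9] lo [509.6 200.6 168.7] hi [531.5 254.2 246.6] mid [520.5 227.4 207.6]
pad 616 med [607.9 213.6  69.3] lo [573.4 196.4  65.9] hi [625.9 229.9  71.4] mid [599.7 213.1  68.7]
paddle y+-18 483 med [612.4 213.6  69.5] lo [596.6 196.1  65.8] hi [626.  229.9  71.4] mid [611.3 213.   68.6]
side
cap 194 med [510.   10.3  78.9] lo [490.1  -8.6  77.1] hi [529.8  30.5  82.2] mid [509.9  10.9  79.6]
blue 279 med [515.6 210.1 192.5] lo [504.3 193.5 167. ] hi [528.6 230.5 226.6] mid [516.5 212.  196.8]
pad 162 med [604.9 207.   66.5] lo [574.5 189.6  62.9] hi [624.6 224.3  69.9] mid [599.5 207.   66.4]
paddle y+-18 116 med [610.4 206.5  66.6] lo [596.7 188.4  62.9] hi [624.8 224.3  69.9] mid [610.7 206.4  66.4]
```

>>> send_rows(
  rows=[
    {"offset": [0.02,0,0],"twist": [0,0,0]},
    {"offset": [0.035,0.001,0],"twist": [0,0,0]},
    {"offset": [0.035,0.001,0],"twist": [0,0,0]},
    {"offset": [0.035,0,0],"twist": [0,0,0]},
    {"offset": [0.03,0,0],"twist": [0,0,0]},
  ],
  gripper=0.0,
)

```text
t: 10.62
ee_pos: [513.5, 169.0, 458.4]
orientation: [-2.272, -2.165, 0.031]
ft_force: [0.4, 0.4, -0.1]
width: 9.7
```

>>> send_rows(
  rows=[
    {"offset": [0,0,0.025],"twist": [0,0,0]},
    {"offset": [0,0,0.025],"twist": [0,0,0]},
    {"offset": [0,0,0],"twist": [0,0,0]},
    {"offset": [0,0,0],"twist": [0,0,0]},
    {"offset": [0,0,0],"twist": [0,0,0]},
  ],
)

```text
t: 11.03
ee_pos: [511.0, 174.7, 398.4]
orientation: [-2.258, -2.168, 0.051]
ft_force: [-0.2, 0.3, -0.3]
width: 0.2
```

```bash
python3 plan.py 515 200 223 182
```

```text
t 11.0333 p [511.  174.7 398.4] rv [-2.258 -2.168  0.051] f [-0.2  0.3 -0.3] w 0.2 q [ 0.31  0.31  1.81 -0.    1.05  0.35]
grasp now [505.3 172.  216.5] axis z [-0.031 -0.014 -0.999]
offset(cur frame) mm [25.4  2.8 -7.1] in target frame [25.4  3.4 -6.6] twist deg [-1.76  0.89 -0.94]
```

>>> send_rows(
  rows=[
    {"offset": [0.01,0.003,-0.0065],"twist": [-1.8,0.9,-0.9]},
    {"offset": [0.015,0,0],"twist": [0,0,0]},
    {"offset": [0,0,0],"twist": [0,0,0]},
    {"offset": [0,0,0],"twist": [0,0,0]},
    {"offset": [0,0,0],"twist": [0,0,0]},
  ],
)

```text
t: 11.45
ee_pos: [517.2, 200.0, 409.6]
orientation: [2.246, 2.19, 0.018]
ft_force: [-0.1, 0.6, 0.3]
width: 0.7
```

```bash
python3 plan.py 515 200 223 182
```

```text
t 11.45 p [517.2 200.  409.6] rv [2.246 2.19  0.018] f [-0.1  0.6  0.3] w 0.7 q [0.35 0.31 1.79 0.   1.03 0.37]
grasp now [519.3 200.9 227.6] axis z [ 0.012  0.005 -1.   ]
offset(cur frame) mm [-0.1 -2.3  4.5] in target frame [-0.  -2.2  4.6] twist deg [ 0.65 -0.3  -0.04]
```

>>> send_rows(
  rows=[
    {"offset": [0.008,-0.002,0.004],"twist": [0.6,-0.3,0]},
    {"offset": [0.009,0,0.004],"twist": [0,0,0]},
    {"offset": [0.008,0,0.005],"twist": [0,0,0]},
    {"offset": [0.008,0,0.006],"twist": [0,0,0]},
    {"offset": [0.007,0,0.006],"twist": [0,0,0]},
  ],
)

```text
t: 11.87
ee_pos: [517.0, 241.5, 385.9]
orientation: [2.25, 2.188, 0.007]
ft_force: [-0.5, -0.1, 3.4]
width: 0.6
```

```bash
python3 plan.py 516 266.6 178 182
```

```text
t 11.8667 p [517.  241.5 385.9] rv [2.25  2.188 0.007] f [-0.5 -0.1  3.4] w 0.6 q [ 0.42  0.37  1.77 -0.    1.    0.44]
grasp now [517.9 241.8 203.9] axis z [ 0.005  0.001 -1.   ]
offset(cur frame) mm [25.  -1.8 25.9] in target frame [25.  -1.6 25.9] twist deg [ 0.3  -0.08 -0.19]
```

>>> send_rows(
  rows=[
    {"offset": [0.006,-0.0015,0.005],"twist": [0.3,0,0]},
    {"offset": [0.005,0,0.005],"twist": [0,0,0]},
    {"offset": [0.005,0,0.005],"twist": [0,0,0]},
    {"offset": [0.005,0,0.0055],"twist": [0,0,0]},
    {"offset": [0.004,0,0.0055],"twist": [0,0,0]},
  ],
)

```text
t: 12.28
ee_pos: [516.2, 270.0, 355.6]
orientation: [2.249, 2.193, -0.002]
ft_force: [0.2, -2.3, 1.6]
width: 0.3
```

>>> send_rows(
  rows=[
    {"offset": [0.004,0,0.005],"twist": [0,0,0]},
    {"offset": [0.004,0,0.006],"twist": [0,0,0]},
    {"offset": [0.003,0,0.006],"twist": [0,0,0]},
    {"offset": [0.003,0,0.006],"twist": [0,0,0]},
    {"offset": [0.002,0,0.005],"twist": [0,0,0]},
  ],
)

```text
t: 12.7
ee_pos: [516.4, 287.5, 323.8]
orientation: [-2.25, -2.193, 0.005]
ft_force: [1.0, -3.5, 2.4]
width: 0.6
```

```bash
python3 plan.py 516 288 125.8 182
```

```text
t 12.7 p [516.4 287.5 323.8] rv [-2.25  -2.193  0.005] f [ 1.  -3.5  2.4] w 0.6 q [ 0.49  0.48  1.76 -0.    0.91  0.51]
grasp now [515.9 287.1 141.8] axis z [-0.002 -0.002 -1.   ]
offset(cur frame) mm [ 0.6 -0.3 16. ] in target frame [ 0.5 -0.4 16. ] twist deg [-0.13  0.12 -0.08]
```

>>> send_rows(
  rows=[
    {"offset": [0.001,0,0.003],"twist": [0,0,0]},
    {"offset": [0.0005,0,0.003],"twist": [0,0,0]},
    {"offset": [0,0,0.003],"twist": [0,0,0]},
    {"offset": [0,0,0.0025],"twist": [0,0,0]},
    {"offset": [0,0,0.0025],"twist": [0,0,0]},
  ],
)

```text
t: 13.12
ee_pos: [516.7, 290.4, 309.5]
orientation: [-2.25, -2.191, 0.001]
ft_force: [-1.3, 0.0, 4.7]
width: 0.4
```

>>> send_rows(
  rows=[
    {"offset": [0,0,0.002],"twist": [0,0,0]},
    {"offset": [0,0,0.002],"twist": [0,0,0]},
    {"offset": [0,0,0.002],"twist": [0,0,0]},
    {"offset": [0,0,0.0015],"twist": [0,0,0]},
    {"offset": [0,0,0.0015],"twist": [0,0,0]},
  ],
)

```text
t: 13.53
ee_pos: [516.5, 291.3, 299.9]
orientation: [-2.249, -2.189, -0.003]
ft_force: [-1.2, 1.7, 1.0]
width: 0.4
```

>>> send_rows(
  rows=[
    {"offset": [0,0,0.001],"twist": [0,0,0]},
    {"offset": [0,0,0.001],"twist": [0,0,0]},
    {"offset": [0,0,0.001],"twist": [0,0,0]},
    {"offset": [0,0,0.001],"twist": [0,0,0]},
    {"offset": [0,0,0.001],"twist": [0,0,0]},
  ],
)

```text
t: 13.95
ee_pos: [516.4, 291.1, 293.4]
orientation: [-2.249, -2.189, -0.001]
ft_force: [0.1, 0.9, 0.9]
width: 0.1
```

>>> send_rows(
  rows=[
    {"offset": [0,0,0.001],"twist": [0,0,0]},
    {"offset": [0,0,0.001],"twist": [0,0,0]},
    {"offset": [0,0,0.001],"twist": [0,0,0]},
    {"offset": [0,0,0.001],"twist": [0,0,0]},
    {"offset": [0,0,0.001],"twist": [0,0,0]},
  ],
)

```text
t: 14.37
ee_pos: [516.6, 291.3, 289.3]
orientation: [-2.249, -2.189, -0.002]
ft_force: [-2.3, -0.8, 8.9]
width: 0.5
```

>>> send_rows(
  rows=[
    {"offset": [0,0,0.001],"twist": [0,0,0]},
    {"offset": [0,0,0.001],"twist": [0,0,0]},
    {"offset": [0,0,0.001],"twist": [0,0,0]},
    {"offset": [0,0,0.0],"twist": [0,0,0]},
    {"offset": [0,0,0.0],"twist": [0,0,0]},
  ],
)

```text
t: 14.78
ee_pos: [516.5, 291.3, 290.1]
orientation: [-2.249, -2.189, -0.002]
ft_force: [-1.4, -0.1, 6.1]
width: 0.4
```

>>> send_rows(
  rows=[
    {"offset": [0,0,0.002],"twist": [0,0,0]},
    {"offset": [0,0,0.002],"twist": [0,0,0]},
    {"offset": [0,0,0.002],"twist": [0,0,0]},
    {"offset": [0,0,0.002],"twist": [0,0,0]},
    {"offset": [0,0,0.002],"twist": [0,0,0]},
  ],
)

```text
t: 15.2
ee_pos: [516.6, 291.4, 287.0]
orientation: [-2.25, -2.19, -0.005]
ft_force: [-5.8, -2.0, 19.7]
width: 0.5
```

>>> send_rows(
  rows=[
    {"offset": [0,0,-0.002],"twist": [0,0,0]},
    {"offset": [0,0,-0.005],"twist": [0,0,0]},
    {"offset": [0,0,-0.005],"twist": [0,0,0]},
    {"offset": [0,0,-0.01],"twist": [0,0,0]},
    {"offset": [0,0,-0.01],"twist": [0,0,0]},
  ],
)

```text
t: 15.62
ee_pos: [515.8, 290.6, 320.3]
orientation: [-2.249, -2.19, 0.001]
ft_force: [0.3, -0.2, 0.1]
width: 0.5
```

```bash
cat > m5.py <<'E'
from m import *
import sys
st()
for c in('scene','side'):
    X,H,B=cloud(c);x,y,z=X.T;h,s,v=H.T
    print(c)
    rep('blue',X[(h>105)&(h<125)&(s>130)&(abs(x-515)<40)&(y>150)&(y<310)&(z>60)])
    im=optics.get_image(c)[0]
    cv2.imwrite('pics/%s_%s.png'%(c,sys.argv[1]),im)
E
python3 m5.py locked; python3 -c "
import cv2
a=cv2.imread('pics/scene_locked.png')[180:420,260:520]
cv2.imwrite('pics/lk.png',cv2.resize(a,None,fx=2.4,fy=2.4))"
```

```text
t 15.6167 p [515.8 290.6 320.3] rv [-2.2 -2.2  0. ] f [ 0.3 -0.2  0.1] w 0.5 q [0.5 0.5 1.8 0.  0.9 0.5]
scene
blue 928 med [525.7 275.8 114.2] lo [509.3 240.3 102. ] hi [532.9 308.8 116.5] mid [521.1 274.5 109.2]
side
blue 193 med [517.8 271.4 112.1] lo [505.8 234.3 102.8] hi [530.6 307.3 115.7] mid [518.2 270.8 109.3]
```

View pics/lk.png

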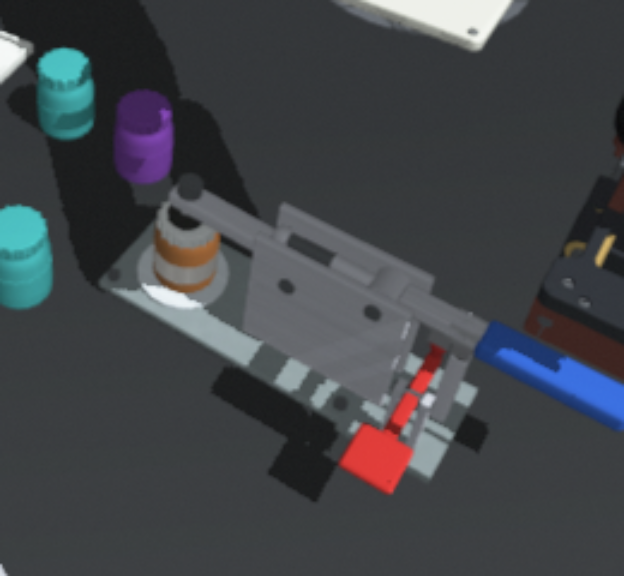

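>>> send_rows(
  rows=[
    {"offset": [0,0,-0.015],"twist": [0,0,-7]},
    {"offset": [0,0,-0.015],"twist": [0,0,-7]},
    {"offset": [0,0,-0.015],"twist": [0,0,-7]},
    {"offset": [0,0,0],"twist": [0,0,-7]},
    {"offset": [0,0,0],"twist": [0,0,-7]},
  ],
)

```text
t: 16.23
ee_pos: [515.0, 290.1, 364.0]
orientation: [-1.466, -2.773, 0.006]
ft_force: [-0.5, 0.9, -0.8]
width: 0.6
```

>>> send_rows(
  rows=[
    {"offset": [0,0,0],"twist": [0,0,-7]},
    {"offset": [0,0,0],"twist": [0,0,-7]},
    {"offset": [0,0,0],"twist": [0,0,-7]},
    {"offset": [0,0,0],"twist": [0,0,-7]},
    {"offset": [0,0,0],"twist": [0,0,-7]},
  ],
)

```text
t: 16.65
ee_pos: [514.4, 289.7, 362.0]
orientation: [-0.542, -3.086, 0.006]
ft_force: [0.8, 0.6, -0.2]
width: 0.6
```

>>> send_rows(
  rows=[
    {"offset": [0,0,0],"twist": [0,0,-7]},
    {"offset": [0,0,0],"twist": [0,0,-7]},
    {"offset": [0,0,0],"twist": [0,0,-6]},
    {"offset": [0,0,0],"twist": [0,0,0]},
    {"offset": [0,0,0],"twist": [0,0,0]},
  ],
)

```text
t: 17.07
ee_pos: [513.5, 289.3, 359.0]
orientation: [0.022, -3.128, 0.008]
ft_force: [-0.6, 0.6, -0.3]
width: 0.3
```

```bash
python3 plan.py 607 209.5 90 182 178.6; python3 m5.py x
```

```text
t 17.0667 p [513.5 289.3 359. ] rv [ 0.022 -3.128  0.008] f [-0.6  0.6 -0.3] w 0.3 q [ 0.49  0.43  1.74  0.    0.99 -1.09]
grasp now [511.1 288.4 177. ] axis z [-0.013 -0.005 -1.   ]
offset(cur frame) mm [-93.5 -80.7  86.1] in target frame [-95.4 -77.5  87. ] twist deg [-0.29 -0.77  2.22]
t 17.0667 p [513.5 289.3 359. ] rv [ 0.  -3.1  0. ] f [-0.6  0.6 -0.3] w 0.3 q [ 0.5  0.4  1.7  0.   1.  -1.1]
scene
blue 931 med [525.6 275.9 114.1] lo [508.7 240.3 102.2] hi [533.1 308.6 116.5] mid [520.9 274.4 109.3]
side
blue 189 med [517.8 270.2 111.8] lo [505.8 235.7 105.5] hi [530.6 308.4 115.4] mid [518.2 272.  110.5]
```

>>> send_rows(
  rows=[
    {"offset": [-0.03,-0.025,0],"twist": [-0.3,-0.8,2.2]},
    {"offset": [-0.03,-0.025,0],"twist": [0,0,0]},
    {"offset": [-0.03,-0.025,0.01],"twist": [0,0,0]},
    {"offset": [0,0,0.02],"twist": [0,0,0]},
    {"offset": [0,0,0.02],"twist": [0,0,0]},
  ],
)

```text
t: 17.68
ee_pos: [607.9, 212.2, 313.0]
orientation: [0.044, 3.129, 0.007]
ft_force: [0.6, -0.1, -0.4]
width: 0.3
```

```bash
python3 plan.py 607 209.5 76 182 178.6
```

```text
t 17.6833 p [607.9 212.2 313. ] rv [0.044 3.129 0.007] f [ 0.6 -0.1 -0.4] w 0.3 q [ 0.32  0.56  1.65  0.    0.92 -1.23]
grasp now [610.1 213.  131. ] axis z [ 0.012  0.004 -1.   ]
offset(cur frame) mm [ 1.5 -3.  54.9] in target frame [ 0.8 -2.7 55. ] twist deg [ 0.27  0.69 -0.23]
```

>>> send_rows(
  rows=[
    {"offset": [0.0015,-0.003,0.015],"twist": [0.3,0.7,-0.2]},
    {"offset": [0,0,0.02],"twist": [0,0,0]},
    {"offset": [0,0,0.012],"twist": [0,0,0]},
    {"offset": [0,0,0],"twist": [0,0,0]},
    {"offset": [0,0,0],"twist": [0,0,0]},
  ],
)

```text
t: 18.1
ee_pos: [605.4, 207.5, 259.4]
orientation: [-0.047, -3.133, 0.006]
ft_force: [-0.2, 0.1, 0.7]
width: 0.7
```

```bash
python3 plan.py 607 209.5 70 182 178.6
```

```text
t 18.1 p [605.4 207.5 259.4] rv [-0.047 -3.133  0.006] f [-0.2  0.1  0.7] w 0.7 q [ 0.31  0.63  1.67 -0.    0.85 -1.23]
grasp now [603.8 206.8  77.4] axis z [-0.009 -0.003 -1.   ]
offset(cur frame) mm [-1.6  2.1  7.4] in target frame [-1.6  2.1  7.4] twist deg [-0.21 -0.48 -0.33]
```

>>> send_rows(
  rows=[
    {"offset": [-0.0015,0.002,0.004],"twist": [-0.2,-0.5,0]},
    {"offset": [0,0,0.003],"twist": [0,0,0]},
    {"offset": [0,0,0.003],"twist": [0,0,0]},
    {"offset": [0,0,0.002],"twist": [0,0,0]},
    {"offset": [0,0,0.002],"twist": [0,0,0]},
  ],
)

```text
t: 18.52
ee_pos: [607.7, 211.1, 248.3]
orientation: [0.045, 3.135, 0.002]
ft_force: [-2.6, -1.5, 7.4]
width: 0.1
```

>>> send_rows(
  rows=[
    {"offset": [0,0,0.002],"twist": [0,0,0]},
    {"offset": [0,0,0.002],"twist": [0,0,0]},
    {"offset": [0,0,0.002],"twist": [0,0,0]},
    {"offset": [0,0,0.0015],"twist": [0,0,0]},
    {"offset": [0,0,0],"twist": [0,0,0]},
  ],
)

```text
t: 18.93
ee_pos: [607.9, 211.1, 242.0]
orientation: [0.045, 3.134, 0.003]
ft_force: [-0.6, -0.5, 0.8]
width: 0.5
```

```bash
python3 m5.py y
```

```text
t 18.9333 p [607.9 211.1 242. ] rv [0.  3.1 0. ] f [-0.6 -0.5  0.8] w 0.5 q [ 0.3  0.7  1.7 -0.   0.8 -1.2]
scene
blue 619 med [528.9 273.2 206.8] lo [509.3 252.  180.2] hi [532.7 291.  218.9] mid [521.  271.5 199.6]
side
blue 425 med [516.8 227.5 201.5] lo [504.8 199.7 166.1] hi [529.  253.  237.4] mid [516.9 226.4 201.8]
```

>>> send_rows(
  rows=[
    {"offset": [0,0,-0.02],"twist": [0,0,0]},
    {"offset": [0,0,-0.04],"twist": [0,0,0]},
    {"offset": [0,0,-0.04],"twist": [0,0,0]},
    {"offset": [0,0,-0.04],"twist": [0,0,0]},
    {"offset": [0,0,-0.04],"twist": [0,0,0]},
  ],
)

```text
t: 19.55
ee_pos: [604.7, 210.2, 416.8]
orientation: [-0.045, -3.129, 0.007]
ft_force: [0.9, 0.2, -0.0]
width: 0.5
```

>>> send_rows(
  rows=[
    {"offset": [0,0,-0.02],"twist": [0,0,7]},
    {"offset": [0,0,0],"twist": [0,0,7]},
    {"offset": [0,0,0],"twist": [0,0,7]},
    {"offset": [0,0,0],"twist": [0,0,7]},
    {"offset": [0,0,0],"twist": [0,0,7]},
  ],
  gripper=0.085,
)

```text
t: 19.97
ee_pos: [607.0, 211.1, 452.4]
orientation: [1.005, 2.968, 0.009]
ft_force: [-1.1, 0.8, -0.1]
width: 30.3
```

>>> send_rows(
  rows=[
    {"offset": [0,0,0],"twist": [0,0,7]},
    {"offset": [0,0,0],"twist": [0,0,7]},
    {"offset": [0,0,0],"twist": [0,0,7]},
    {"offset": [0,0,0],"twist": [0,0,7]},
    {"offset": [0,0,0],"twist": [0,0,7]},
  ],
)

```text
t: 20.38
ee_pos: [607.0, 211.2, 452.9]
orientation: [1.87, 2.516, 0.016]
ft_force: [-0.4, -0.2, 0.5]
width: 63.8
```

>>> send_rows(
  rows=[
    {"offset": [0,0,0],"twist": [0,0,7]},
    {"offset": [0,0,0],"twist": [0,0,7]},
    {"offset": [0,0,0],"twist": [0,0,6]},
    {"offset": [0,0,0],"twist": [0,0,0]},
    {"offset": [0,0,0],"twist": [0,0,0]},
  ],
)

```text
t: 20.8
ee_pos: [607.1, 211.3, 452.4]
orientation: [2.293, 2.139, 0.019]
ft_force: [0.4, 0.2, 0.5]
width: 84.6
```

```bash
python3 plan.py 510 12 260
```

```text
t 20.8 p [607.1 211.3 452.4] rv [2.293 2.139 0.019] f [0.4 0.2 0.5] w 84.6 q [0.32 0.4  1.55 0.   1.18 0.39]
grasp now [609.1 212.  289.4] axis z [ 0.013  0.004 -1.   ]
offset(cur frame) mm [-205.7  -83.3   27.3] in target frame [-201.6  -92.2   29.4] twist deg [ 0.7  -0.28 -2.59]
```

>>> send_rows(
  rows=[
    {"offset": [-0.025,-0.011,0],"twist": [0.7,-0.3,-2.6]},
    {"offset": [-0.035,-0.016,0],"twist": [0,0,0]},
    {"offset": [-0.035,-0.016,0],"twist": [0,0,0]},
    {"offset": [-0.035,-0.016,0],"twist": [0,0,0]},
    {"offset": [-0.035,-0.016,0],"twist": [0,0,0]},
  ],
)

```text
t: 21.22
ee_pos: [528.3, 48.8, 450.8]
orientation: [2.215, 2.227, 0.005]
ft_force: [0.1, -0.6, -0.8]
width: 85.0
```

>>> send_rows(
  rows=[
    {"offset": [-0.035,-0.016,0.01],"twist": [0,0,0]},
    {"offset": [0,0,0.02],"twist": [0,0,0]},
    {"offset": [0,0,0],"twist": [0,0,0]},
    {"offset": [0,0,0],"twist": [0,0,0]},
    {"offset": [0,0,0],"twist": [0,0,0]},
  ],
)

```text
t: 21.63
ee_pos: [508.7, 6.6, 422.0]
orientation: [2.204, 2.234, 0.006]
ft_force: [0.0, -0.1, -0.0]
width: 84.6
```

```bash
cat > m6.py <<'E'
from m import *
for c in('wrist','scene','side'):
    X,H,B=cloud(c);x,y,z=X.T;h,s,v=H.T
    print(c);n=(np.hypot(x-511,y-13)<38)&(z>40)
    rep('cap',X[(s<70)&(v>110)&n&(z>66)&(z<90)])
    if c!='wrist': rep('blue',X[(h>105)&(h<125)&(s>130)&(abs(x-515)<40)&(y>150)&(y<310)&(z>60)])
E
python3 m6.py;python3 plan.py 510 12 42
```

```text
wrist
cap 2176 med [508.   13.6  74. ] lo [488.6  -7.   70.8] hi [527.9  33.   75.5] mid [508.3  13.   73.1]
scene
cap 432 med [513.1  18.2  74.7] lo [489.7  -3.   66.6] hi [531.4  37.6  76.7] mid [510.6  17.3  71.6]
blue 935 med [528.6 230.  215.9] lo [509.1 200.7 168.4] hi [531.6 254.2 246.2] mid [520.4 227.5 207.3]
side
cap 257 med [509.4   9.9  72.2] lo [489.2  -9.5  67.1] hi [529.9  30.8  75.4] mid [509.6  10.6  71.3]
blue 46 med [516.8 198.7 174.7] lo [504.8 195.1 169.3] hi [528.6 202.7 180.5] mid [516.7 198.9 174.9]
t 21.7833 p [509.1   7.2 422.3] rv [2.203 2.233 0.007] f [ 0.9 -0.5  0.2] w 85.0 q [-0.01  0.23  1.87  0.    1.04 -0.02]
grasp now [510.2   7.2 259.3] axis z [ 0.006  0.    -1.   ]
offset(cur frame) mm [  4.8  -0.5 217.3] in target frame [  4.8   0.7 217.3] twist deg [ 0.36 -0.02  2.18]
```

>>> send_rows(
  rows=[
    {"offset": [0.005,-0.0005,0.01],"twist": [0.4,0,2.2]},
    {"offset": [0,0,0.035],"twist": [0,0,0]},
    {"offset": [0,0,0.035],"twist": [0,0,0]},
    {"offset": [0,0,0.03],"twist": [0,0,0]},
    {"offset": [0,0,0],"twist": [0,0,0]},
  ],
)

```text
t: 22.2
ee_pos: [513.6, 16.5, 314.5]
orientation: [2.235, 2.195, 0.016]
ft_force: [-1.4, 0.2, -0.6]
width: 85.0
```

>>> send_rows(
  rows=[
    {"offset": [0,0,0.0],"twist": [0,0,0]},
    {"offset": [0,0,0],"twist": [0,0,0]},
    {"offset": [0,0,0],"twist": [0,0,0]},
    {"offset": [0,0,0],"twist": [0,0,0]},
    {"offset": [0,0,0],"twist": [0,0,0]},
  ],
)

```text
t: 22.62
ee_pos: [516.4, 18.2, 319.7]
orientation: [2.228, 2.196, 0.023]
ft_force: [-0.1, -1.0, 0.5]
width: 84.7
```

```bash
python3 plan.py 509 12.7 42
```

```text
t 22.6167 p [516.4  18.2 319.7] rv [2.228 2.196 0.023] f [-0.1 -1.   0.5] w 84.7 q [0.01 0.39 1.93 0.   0.8  0.03]
grasp now [519.5  18.4 156.7] axis z [ 0.019  0.001 -1.   ]
offset(cur frame) mm [ -5.8  -9.5 114.5] in target frame [ -5.7  -7.2 114.7] twist deg [ 1.1  -0.08  0.57]
```

>>> send_rows(
  rows=[
    {"offset": [-0.006,-0.008,0.01],"twist": [1.1,-0.1,0.6]},
    {"offset": [0,0,0.02],"twist": [0,0,0]},
    {"offset": [0,0,0.02],"twist": [0,0,0]},
    {"offset": [0,0,0.005],"twist": [0,0,0]},
    {"offset": [0,0,0],"twist": [0,0,0]},
  ],
)

```text
t: 23.03
ee_pos: [508.2, 10.7, 266.2]
orientation: [2.249, 2.188, 0.005]
ft_force: [1.1, -0.8, -0.6]
width: 85.2
```

```bash
python3 plan.py 509 12.7 42
```

```text
t 23.0333 p [508.2  10.7 266.2] rv [2.249 2.188 0.005] f [ 1.1 -0.8 -0.6] w 85.2 q [-0.    0.47  1.97 -0.    0.69  0.03]
grasp now [509.   10.5 103.2] axis z [ 0.005 -0.001 -1.   ]
offset(cur frame) mm [ 2.1  0.5 61.2] in target frame [ 2.   0.8 61.2] twist deg [ 0.3   0.04 -0.18]
```

>>> send_rows(
  rows=[
    {"offset": [0.002,0,0.01],"twist": [0.3,0,0]},
    {"offset": [0,0,0.013],"twist": [0.1,0,0]},
    {"offset": [0,0,0.013],"twist": [0.1,0,0]},
    {"offset": [0,0,0.01],"twist": [0,0,0]},
    {"offset": [0,0,0.005],"twist": [0,0,0]},
  ],
)

```text
t: 23.45
ee_pos: [508.9, 12.3, 213.8]
orientation: [2.253, 2.189, -0.001]
ft_force: [-0.2, 0.5, 0.6]
width: 85.0
```

```bash
python3 plan.py 509 12.7 42
```

```text
t 23.45 p [508.9  12.3 213.8] rv [ 2.253e+00  2.189e+00 -1.000e-03] f [-0.2  0.5  0.6] w 85.0 q [ 0.    0.57  1.98 -0.    0.59  0.03]
grasp now [508.8  12.2  50.8] axis z [-0.001 -0.001 -1.   ]
offset(cur frame) mm [0.4 0.1 8.8] in target frame [0.4 0.1 8.8] twist deg [-0.03  0.04 -0.24]
```

>>> send_rows(
  rows=[
    {"offset": [0,0,0.004],"twist": [0,0,0]},
    {"offset": [0,0,0.003],"twist": [0,0,0]},
    {"offset": [0,0,0],"twist": [0,0,0]},
    {"offset": [0,0,0],"twist": [0,0,0]},
    {"offset": [0,0,0],"twist": [0,0,0]},
  ],
)

```text
t: 23.87
ee_pos: [508.8, 12.5, 204.9]
orientation: [-2.252, -2.189, 0.004]
ft_force: [-0.1, -0.3, 0.5]
width: 85.3
```

>>> send_rows(
  rows=[
    {"offset": [0,0,0],"twist": [0,0,0]},
    {"offset": [0,0,0],"twist": [0,0,0]},
    {"offset": [0,0,0],"twist": [0,0,0]},
    {"offset": [0,0,0],"twist": [0,0,0]},
    {"offset": [0,0,0],"twist": [0,0,0]},
  ],
  gripper=0.03,
)

```text
t: 24.28
ee_pos: [509.4, 12.5, 206.4]
orientation: [2.252, 2.189, -0.0]
ft_force: [-0.8, 0.2, -0.5]
width: 55.1
```

>>> send_rows(
  rows=[
    {"offset": [0,0,0],"twist": [0,0,0]},
    {"offset": [0,0,0],"twist": [0,0,0]},
    {"offset": [0,0,0],"twist": [0,0,0]},
    {"offset": [0,0,0],"twist": [0,0,0]},
    {"offset": [0,0,0],"twist": [0,0,0]},
  ],
)

```text
t: 24.7
ee_pos: [509.5, 12.4, 206.5]
orientation: [2.252, 2.189, 0.0]
ft_force: [-0.8, 0.4, -0.6]
width: 49.5
```

```bash
python3 plan.py 509 12.7 42
```

```text
t 24.7 p [509.5  12.4 206.5] rv [2.252 2.189 0.   ] f [-0.8  0.4 -0.6] w 49.5 q [ 0.    0.58  1.98 -0.    0.58  0.03]
grasp now [509.6  12.3  43.5] axis z [ 0.001 -0.001 -1.   ]
offset(cur frame) mm [ 0.3 -0.5  1.5] in target frame [ 0.3 -0.5  1.5] twist deg [ 0.05  0.04 -0.23]
```

>>> send_rows(
  rows=[
    {"offset": [0,0,-0.01],"twist": [0,0,0]},
    {"offset": [0,0,-0.025],"twist": [0,0,0]},
    {"offset": [0,0,-0.03],"twist": [0,0,0]},
    {"offset": [0,0,-0.03],"twist": [0,0,0]},
    {"offset": [0,0,-0.01],"twist": [0,0,0]},
  ],
)

```text
t: 25.12
ee_pos: [507.6, 12.5, 313.6]
orientation: [-2.248, -2.185, 0.012]
ft_force: [-0.4, 0.7, -1.2]
width: 49.4
```

>>> send_rows(
  rows=[
    {"offset": [-0.02,-0.006,0],"twist": [0,0,0]},
    {"offset": [-0.035,-0.01,0],"twist": [0,0,0]},
    {"offset": [-0.035,-0.01,0],"twist": [0,0,0]},
    {"offset": [-0.035,-0.01,0],"twist": [0,0,0]},
    {"offset": [-0.025,-0.007,0],"twist": [0,0,0]},
  ],
)

```text
t: 25.53
ee_pos: [461.4, -136.8, 322.4]
orientation: [2.24, 2.198, 0.002]
ft_force: [0.5, -0.4, -0.7]
width: 49.4
```

```bash
python3 plan.py 411 -300.5 42; python3 m2.py w3.png
```

```text
t 25.5333 p [ 461.4 -136.8  322.4] rv [2.240e+00 2.198e+00 2.000e-03] f [ 0.5 -0.4 -0.7] w 49.4 q [-0.31  0.34  2.   -0.    0.8  -0.29]
grasp now [ 461.9 -137.   159.4] axis z [ 0.003 -0.001 -1.   ]
offset(cur frame) mm [-164.5  -47.7  117.5] in target frame [-164.9  -46.4  117.4] twist deg [0.19 0.07 0.34]
t 25.5333 p [ 461.4 -136.8  322.4] rv [2.2 2.2 0. ] f [ 0.5 -0.4 -0.7] w 49.4 q [-0.3  0.3  2.  -0.   0.8 -0.3]
all 306025 med [ 457.5 -110.9    0.8] lo [ 219.5 -340.    -1.3] hi [691.6   7.8 245. ] mid [ 455.5 -166.1  121.9]
cap 0
anvil 4791 med [509.9  -2.9  11.9] lo [477.9 -20.9  10.4] hi [541.6   9.7  13.4] mid [509.7  -5.6  11.9]
spot 203 med [ 406.6 -326.7    6.2] lo [ 393.8 -331.1    5. ] hi [ 424.6 -274.1    7.4] mid [ 409.2 -302.6    6.2]
d2 2156 med [ 506.3 -294.6   66.1] lo [ 488.4 -315.6   60.6] hi [ 524.  -275.7   67.4] mid [ 506.2 -295.6   64. ]
```

>>> send_rows(
  rows=[
    {"offset": [-0.025,-0.007,0],"twist": [0.2,0,0.3]},
    {"offset": [-0.037,-0.01,0],"twist": [0,0,0]},
    {"offset": [-0.037,-0.01,0],"twist": [0,0,0]},
    {"offset": [-0.034,-0.01,0],"twist": [0,0,0]},
    {"offset": [-0.02,-0.006,0],"twist": [0,0,0]},
  ],
)

```text
t: 26.05
ee_pos: [413.5, -290.7, 325.1]
orientation: [2.245, 2.195, 0.001]
ft_force: [1.0, 0.2, -1.3]
width: 49.0
```

>>> send_rows(
  rows=[
    {"offset": [0,0,0],"twist": [0,0,0]},
    {"offset": [0,0,0.015],"twist": [0,0,0]},
    {"offset": [0,0,0.015],"twist": [0,0,0]},
    {"offset": [0,0,0.01],"twist": [0,0,0]},
    {"offset": [0,0,0],"twist": [0,0,0]},
  ],
)

```text
t: 26.47
ee_pos: [414.0, -291.9, 286.3]
orientation: [2.249, 2.186, 0.003]
ft_force: [-0.8, 0.4, -1.0]
width: 49.4
```

```bash
python3 plan.py 410.5 -301 42; python3 m2.py w3.png
```

```text
t 26.4667 p [ 414.  -291.9  286.3] rv [2.249 2.186 0.003] f [-0.8  0.4 -1. ] w 49.4 q [-0.64  0.43  1.97  0.    0.74 -0.61]
grasp now [ 414.8 -292.3  123.3] axis z [ 0.005 -0.002 -1.   ]
offset(cur frame) mm [-9.  -3.7 81.3] in target frame [-9.2 -3.3 81.3] twist deg [ 0.28  0.12 -0.24]
t 26.4667 p [ 414.  -291.9  286.3] rv [2.2 2.2 0. ] f [-0.8  0.4 -1. ] w 49.4 q [-0.6  0.4  2.   0.   0.7 -0.6]
all 305975 med [ 411.  -265.3    1.1] lo [ 201.4 -474.7   -1.2] hi [ 609.9 -155.8  208.9] mid [ 405.6 -315.3  103.9]
cap 0
anvil 0
spot 2615 med [ 409.1 -288.4    6.1] lo [ 382.6 -304.4    4.7] hi [ 437.4 -273.8    7.4] mid [ 410.  -289.1    6.1]
d2 5198 med [ 508.6 -294.3   66. ] lo [ 489.5 -315.4   59.4] hi [ 529.  -275.4   67.3] mid [ 509.2 -295.4   63.4]
```

View pics/w3.png

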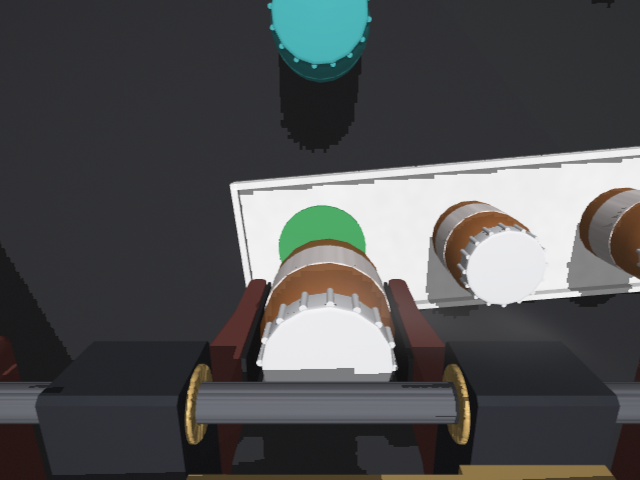

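>>> send_rows(
  rows=[
    {"offset": [-0.0095,-0.004,0.005],"twist": [0.3,0.1,-0.2]},
    {"offset": [0,0,0.015],"twist": [0,0,0]},
    {"offset": [0,0,0.02],"twist": [0,0,0]},
    {"offset": [0,0,0.015],"twist": [0,0,0]},
    {"offset": [0,0,0.005],"twist": [0,0,0]},
  ],
)

```text
t: 26.98
ee_pos: [412.6, -303.7, 230.0]
orientation: [2.235, 2.192, 0.001]
ft_force: [-0.4, -0.2, -1.4]
width: 49.2
```

```bash
python3 plan.py 410.3 -302.5 37.5
```

```text
t 26.9833 p [ 412.6 -303.7  230. ] rv [2.235e+00 2.192e+00 1.000e-03] f [-0.4 -0.2 -1.4] w 49.2 q [-0.66  0.54  1.98 -0.    0.62 -0.64]
grasp now [ 413.9 -305.    67. ] axis z [ 0.008 -0.007 -1.   ]
offset(cur frame) mm [ 1.4 -2.5 29.5] in target frame [ 1.2 -2.3 29.5] twist deg [0.47 0.42 0.27]
```

>>> send_rows(
  rows=[
    {"offset": [0.0014,-0.0025,0.006],"twist": [0.5,0.4,0.3]},
    {"offset": [0,0,0.008],"twist": [0,0,0]},
    {"offset": [0,0,0.006],"twist": [0,0,0]},
    {"offset": [0,0,0.003],"twist": [0,0,0]},
    {"offset": [0,0,0],"twist": [0,0,0]},
  ],
)

```text
t: 27.4
ee_pos: [410.2, -303.2, 205.9]
orientation: [-2.249, -2.193, 0.001]
ft_force: [0.4, 0.3, -2.7]
width: 49.5
```

```bash
python3 plan.py 410.3 -302.5 37.5
```

```text
t 27.4 p [ 410.2 -303.2  205.9] rv [-2.249e+00 -2.193e+00  1.000e-03] f [ 0.4  0.3 -2.7] w 49.5 q [-0.66  0.58  1.98 -0.    0.58 -0.63]
grasp now [ 410.1 -303.3   42.9] axis z [-0.001 -0.    -1.   ]
offset(cur frame) mm [0.7 0.  5.4] in target frame [0.7 0.  5.4] twist deg [-0.05  0.02 -0.03]
```

>>> send_rows(
  rows=[
    {"offset": [0.0005,0,0.002],"twist": [0,0,0]},
    {"offset": [0,0,0.001],"twist": [0,0,0]},
    {"offset": [0,0,0.001],"twist": [0,0,0]},
    {"offset": [0,0,0.001],"twist": [0,0,0]},
    {"offset": [0,0,0.001],"twist": [0,0,0]},
  ],
)

```text
t: 27.82
ee_pos: [410.9, -303.1, 200.7]
orientation: [2.247, 2.192, -0.001]
ft_force: [-0.3, 0.2, -0.7]
width: 49.2
```

>>> send_rows(
  rows=[
    {"offset": [0,0,0.001],"twist": [0,0,0]},
    {"offset": [0,0,0.001],"twist": [0,0,0]},
    {"offset": [0,0,0.0],"twist": [0,0,0]},
    {"offset": [0,0,0],"twist": [0,0,0]},
    {"offset": [0,0,0],"twist": [0,0,0]},
  ],
)

```text
t: 28.23
ee_pos: [411.2, -303.3, 201.3]
orientation: [2.246, 2.192, -0.001]
ft_force: [-0.3, 0.2, -1.9]
width: 49.1
```

>>> send_rows(
  rows=[
    {"offset": [0,0,0.001],"twist": [0,0,0]},
    {"offset": [0,0,0.001],"twist": [0,0,0]},
    {"offset": [0,0,0.0015],"twist": [0,0,0]},
    {"offset": [0,0,0.0015],"twist": [0,0,0]},
    {"offset": [0,0,0.0015],"twist": [0,0,0]},
  ],
)

```text
t: 28.65
ee_pos: [411.5, -303.5, 200.4]
orientation: [2.246, 2.192, -0.001]
ft_force: [-4.5, 3.8, 22.5]
width: 49.3
```

Contact; release with a moderate opening and retract.

>>> send_rows(
  rows=[
    {"offset": [0,0,0],"twist": [0,0,0]},
    {"offset": [0,0,0],"twist": [0,0,0]},
    {"offset": [0,0,0],"twist": [0,0,0]},
    {"offset": [0,0,0],"twist": [0,0,0]},
    {"offset": [0,0,0],"twist": [0,0,0]},
  ],
  gripper=0.072,
)

```text
t: 29.07
ee_pos: [411.8, -303.7, 201.0]
orientation: [2.244, 2.191, -0.001]
ft_force: [-0.2, 0.2, -0.6]
width: 71.7
```

>>> send_rows(
  rows=[
    {"offset": [0,0,-0.01],"twist": [0,0,0]},
    {"offset": [0,0,-0.02],"twist": [0,0,0]},
    {"offset": [0,0,-0.03],"twist": [0,0,0]},
    {"offset": [0,0,-0.04],"twist": [0,0,0]},
    {"offset": [0,0,-0.04],"twist": [0,0,0]},
  ],
)

```text
t: 29.48
ee_pos: [409.3, -301.6, 338.7]
orientation: [-2.238, -2.184, 0.005]
ft_force: [1.1, -1.1, 0.6]
width: 71.7
```

>>> send_rows(
  rows=[
    {"offset": [0,0,-0.03],"twist": [0,0,0]},
    {"offset": [-0.03,0,-0.02],"twist": [0,0,0]},
    {"offset": [-0.03,0,0],"twist": [0,0,0]},
    {"offset": [0,0,0],"twist": [0,0,0]},
    {"offset": [0,0,0],"twist": [0,0,0]},
  ],
)

```text
t: 29.9
ee_pos: [408.9, -363.6, 404.4]
orientation: [2.244, 2.195, -0.003]
ft_force: [0.6, -0.1, 0.6]
width: 72.0
```

```bash
python3 m5.py end; python3 - <<'E'
from m import *
for c in('scene','side','wrist'):
    X,H,B=cloud(c);x,y,z=X.T;h,s,v=H.T;w_=(s<70)&(v>110)&(z>57)&(z<80);print(c)
    for n,a,b in(('jar',411,-301),('d2',511,-295),('d1',611,-288)):rep(n,X[w_&(np.hypot(x-a,y-b)<40)])
a=cv2.imread('pics/side_end.png')[110:450,200:480]
cv2.imwrite('pics/end.png',cv2.resize(a,None,fx=1.7,fy=1.7))
E
```

```text
t 29.9 p [ 408.9 -363.6  404.4] rv [ 2.2  2.2 -0. ] f [ 0.6 -0.1  0.6] w 72.0 q [-0.8  0.3  1.8 -0.   1.  -0.7]
scene
blue 931 med [528.4 229.9 215.7] lo [509.3 200.7 167.7] hi [531.5 254.2 246.2] mid [520.4 227.4 207. ]
side
blue 410 med [516.5 219.1 207.4] lo [504.6 195.  169.4] hi [528.  242.1 243.4] mid [516.3 218.6 206.4]
scene
jar 263 med [ 414.8 -295.6   68.2] lo [ 391.5 -317.4   58.7] hi [ 432.5 -277.6   70.7] mid [ 412.  -297.5   64.7]
d2 312 med [ 513.5 -288.3   66.3] lo [ 491.3 -311.    57.9] hi [ 532.3 -270.6   69. ] mid [ 511.8 -290.8   63.4]
d1 381 med [ 613.  -282.6   66.4] lo [ 590.8 -304.9   57.6] hi [ 631.4 -264.8   68.9] mid [ 611.1 -284.9   63.3]
side
jar 479 med [ 411.7 -306.6   66.6] lo [ 391.  -325.4   58.8] hi [ 432.4 -284.8   69.9] mid [ 411.7 -305.1   64.4]
d2 444 med [ 511.1 -299.4   64.7] lo [ 491.1 -317.7   59. ] hi [ 531.6 -277.3   68. ] mid [ 511.3 -297.5   63.5]
d1 440 med [ 610.2 -293.1   64.6] lo [ 590.8 -311.9   58. ] hi [ 631.  -271.5   67.6] mid [ 610.9 -291.7   62.8]
wrist
jar 2646 med [ 409.9 -303.1   67.9] lo [ 390.2 -323.1   66.2] hi [ 429.4 -283.8   69.5] mid [ 409.8 -303.5   67.8]
d2 2727 med [ 509.2 -295.8   65.9] lo [ 489.8 -316.2   63.5] hi [ 529.2 -276.5   67.4] mid [ 509.5 -296.4   65.5]
d1 2858 med [ 608.6 -289.9   65.9] lo [ 589.2 -310.7   61.4] hi [ 628.8 -270.7   67.5] mid [ 609.  -290.7   64.5]
```

View pics/end.png

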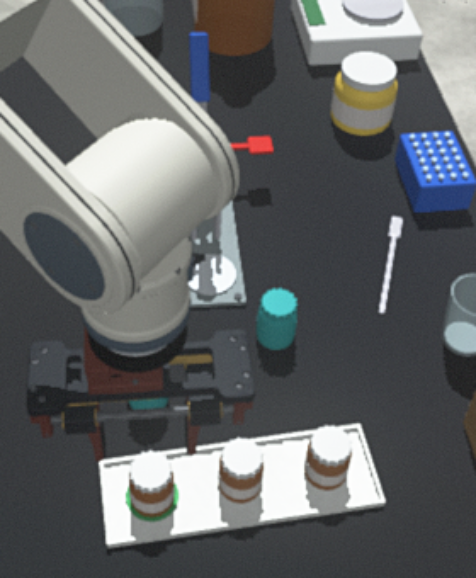

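```bash
python3 -c "
from workcell import ctrl
print(ctrl.close_job())"
```

```text
the job is handed in; nothing more can be done
None
```

The job is done and handed in after about 30 s of robot time (limit 72 s). No verdict was reported.

- **Sealing:** I stood the amber jar on the anvil within about 2 mm of centre. I then pushed the handle down until the stop was felt: the push fell to about 1 N at dead centre, then rose to about 20 N. With the hand off, the handle stayed down, so the clamp was locked.
- **Release:** I pressed the red lever lightly, at about 7 N, and the clamp sprang open. The handle reads back at its open height.
- **Cap:** Its top was 74 mm above the bench on the anvil, down from 80 mm, so it is fully home.
- **Placing:** The jar stands upright on the green spot, about 1–2 mm off its centre, with the cap top at 68 mm as expected.
- **Finished jars:** They are in the tray where they were, with no shift beyond camera noise. The gripper is clear of everything.

**Disagreement:** the scene and side cameras differed by about 6 mm in y. I relied on the wrist camera for the jar, anvil and spot, and on corrected averages of the other two for the red lever. The handle position came from the clamp dimensions.

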